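# Sweep the turned bushings down the spout

### The arm

A 6-joint arm with a two-finger parallel gripper is mounted at the origin on the work surface. World frame = base frame: x ahead of the robot, y to its left, z up, the work surface at z = 0. Lengths are in mm, angles in rad, forces in N, time in s.
With the tool pointing down it reaches from about 275 to 750 mm from the base axis. Payload 10.2 kg.
Tool frame: the origin (TCP) lies midway between the tips of the shut fingers; the grasp point (between the pads) lies 19 mm behind it; z points along the fingers, y is the direction in which the jaws open and shut (so a half turn about z gives the same grasp; the last joint's range is limited). The gripper opens to 85 mm and grips with 20 to 120 N. Pads are 22 mm wide; open, the fingers measure 114 mm over their backs; the gripper's body (76 mm by 85 mm) begins 54 mm behind the grasp point. The pads swing forward as they close: fully open they stand 13 mm farther back than shut.
Start: joints at [0.923, 0.313, 1.498, -0, 1.331, -0.223], TCP at [216.386, 478.339, 206.594] pointing down, gripper open.
Joint ranges: [-2.94, 2.94], [-0.97, 2.17], [0.19, 2.56], [-1.23, 4.37], [0.02, 3.11], [-2.88, 2.88]. Speed limits (rad/s): [2.39, 2.39, 3.01, 3.14, 3.14, 3.14].

### API

Orientations are given as a unit quaternion [w, x, y, z].
In Python, from workcell import manip gives the robot as it stands. The module is installed in compiled form; this text tells all that it offers.
- The arm moves only by the tool carry_out, never from a script. Its argument "series" is a list of rows, each a list of 2 entries, a list of its own where there are three numbers: the shift along the tool's x, y, z in mm, then the turn, a rotation vector about the tool's x, y, z in degrees. A call has 1 to 10 rows; each row shifts and turns the commanded pose from where the row before left it, along the tool's axes as they then stand; what a row does not reach is not made up. A row lasts 1/10 s, in which the tool goes at most 50 mm and 8.59 degrees, less where a joint would pass 70% of its speed; a pose out of reach is approached as far as the arm can. A call is refused whole if a number of a shift passes 50 or a number of a turn 8.59, either way. A call with a gripper value outside its range is refused whole. "gripper" is the finger opening in mm, from 0 to 85.4, set as the call begins (left out, the last holds). The fingers move at their own pace and stop on an object; the grip force is fixed at half the most. Time passes only in rows, so rows that do not move let the fingers close. It gives the time, the measured TCP pose, the force and the opening at its end, in the units of the state.
- manip.get_state(): the state, without advancing time (a new reading comes with each control period).
- manip.grab_frame(name): name is "scene" or "top" or "wrist"; returns the picture (420x560x3 uint8, red, green, blue); there is no depth.
- manip.calibration(name): a dict with "vertical_fov" (degrees; the focal length in pixels is half the picture's height over the tangent of half this angle, whatever the lens; pixels are square), "cx", "cy" (the principal point, pixels), "eye" and "orientation" of the camera in the world. Camera axes: x right, y up, looking along -z (the intrinsics and any distortion apply to the point x, -y, -z); pixel columns grow to the right and rows downward; lengths in mm; the calibration is good to about 2 mm. A picture is of the moment at which its call begins: read the wrist's pose just before it. calibration takes no time and is no camera call; for the wrist camera it gives the pose at the moment of the call.
- manip.sign_off(): hands the job in, once; it reports no verdict.
Trained networks look in the newest picture that a camera, given by its name, has taken for a name from the list of things; names that differ only in an ending like _2 or _b are one class to them, and where a whole thing is asked for, a point or a joint stands for the part that bears it (a point fixed in the world has none). Each returns a list of dicts, best first, with "score" (0 to 1); they miss things now and then, are a little off and sometimes report something else, mostly with a low value. They report only what shows in the picture. A call takes as long as a camera call.
- manip.boxes_of(camera, target): "at" ([row, column] in pixels, amid what is visible of it).
The state is a dict: "clock": time; "q": joint angles; "dq": joint speeds; "effort": joint torques, N m; "eef_pos": TCP position; "tool_rot": TCP orientation; "ft_force": force on the tool from outside, world axes, zero at the start; "ft_torque": the same for the moment, N m; "gripper_width": finger opening in mm.
Only numpy, scipy, OpenCV 4.12 (cv2) and the standard library are available. Lean on these libraries where they do the work, as an engineer would, in place of code of your own. Each camera call takes 0.05 s, during which the arm holds its last target. There are 200 camera calls.

### The job

Three turned brass bushings lie on the black deck of the sorting tray, with a chuck jaw and a ring gauge among them. With the fingers, push all three bushings along the deck and out over the spout so that they drop into the blue bin: slide them at a calm pace, never pick them up, pinch them, press hard on them or flick them. Do not shift the chuck jaw, the ring gauge or the tools on the bench.

Things in the scene. Friction and masses are not known exactly. Their poses are not given: they have to be found in the camera images.
- tray: Raised sorting tray, fixed to the bench: dark green sheet-steel pan with a flat black deck 70 mm above the bench. Origin: on the bench (height 0) under the pan; z up, y along the pan towards the spout, x across. Inside, the pan spans x = -125 to 125 mm, y = -225 to 160 mm; walls 4 mm thick, 22 mm above the deck.
- spout (a point): Middle of the spout's open edge, on the deck surface (tray x = 0, y = 190 mm); axes as the tray. The end wall at y = 160 mm is open from x = -60 to 60 mm; there the deck runs on, level, to y = 190 mm between 16 mm high cheeks. Nothing closes the spout: a part pushed over its edge drops into the bin.
- deck (a point): Point on the deck's surface above the tray's origin, 70 mm above the bench; axes as the tray. Two upright deflector plates, 22 mm high, cut off the deck's corners beside the spout: each runs straight from x = +-61, y = 160 mm to the side wall at x = +-125, y = 95 mm.
- bin_in (a point): Centre of the inner floor of the blue plastic stacking bin under the spout, 4 mm above the bench; axes as the tray. Fixed. Inside it is 134 mm wide (x) and 152 mm long (y); walls reach 77 mm above the bench, the front wall under the spout 42 mm.
- bushing1_centre (a point): Turned brass bushing (one of three alike), a plain ring 30 mm in diameter and 16 mm high with a 14 mm bore, about 75 g, loose on the deck, standing on its flat face. The point is its centre, 8 mm above the deck; z is the bore's axis.
- bushing1: The same bushing; origin at the centre of its underside.
- bushing2_centre (a point): Turned brass bushing (one of three alike), a plain ring 30 mm in diameter and 16 mm high with a 14 mm bore, about 75 g, loose on the deck, standing on its flat face. The point is its centre, 8 mm above the deck; z is the bore's axis.
- bushing2: The same bushing; origin at the centre of its underside.
- bushing3_centre (a point): Turned brass bushing (one of three alike), a plain ring 30 mm in diameter and 16 mm high with a 14 mm bore, about 75 g, loose on the deck, standing on its flat face. The point is its centre, 8 mm above the deck; z is the bore's axis.
- bushing3: The same bushing; origin at the centre of its underside.
- jaw: Stepped grey steel chuck jaw, 54 x 18 x 30 mm (long side along its x), loose on the deck among the bushings; leave it alone. Origin: centre of its underside.
- gauge: Bright steel setting ring gauge, 46 mm in diameter, 18 mm high, 25 mm bore, loose on the deck among the bushings; leave it alone. Origin: centre of its underside.
- oiler: Red oil can, 72 mm in diameter, 160 mm high with its brass spout, standing on the bench past the bin; leave it alone. Origin: centre of its underside.
- holder: Tool holder block with a turning tool, 125 x 35 mm, 56 mm high, on the bench along the tray's far side; leave it alone. Origin: centre of its underside.
- caliper: Steel vernier caliper, 240 mm long along its x, 8 mm high, lying on the bench off the tray's closed (back) end; leave it alone. Origin: on its beam near the middle, underside.
- chuck_key: T-handled chuck key, 105 mm long along its x, cross bar 140 mm, 19 mm high, lying on the bench past the bin; leave it alone. Origin: middle of its shaft, underside.
- insert_box: Flat orange and grey box of tool inserts, 75 x 50 x 21 mm, on the bench along the far side of tray and bin; leave it alone. Origin: centre of its underside.

How it is judged (in metres and radians):
At the end, for the whole second after the job is handed in: All three bushings lie inside the blue bin (centres between its walls and less than 50 mm above its floor), at rest (slower than 0.02 m/s) (x of bushing1_centre in the frame of bin_in between -0.064 and 0.064 m and y of bushing1_centre in the frame of bin_in between -0.074 and 0.074 m and z of bushing1_centre in the frame of bin_in between 0 and 0.05 m and linear speed of each of bushing1, bushing2, bushing3 below 0.02 m/s and x of bushing2_centre in the frame of bin_in between -0.064 and 0.064 m and y of bushing2_centre in the frame of bin_in between -0.074 and 0.074 m and z of bushing2_centre in the frame of bin_in between 0 and 0.05 m and x of bushing3_centre in the frame of bin_in between -0.064 and 0.064 m and y of bushing3_centre in the frame of bin_in between -0.074 and 0.074 m and z of bushing3_centre in the frame of bin_in between 0 and 0.05 m); the robot touches nothing.
It fails at once if a bushing was lifted off the deck (more than 12 mm) (z of any of bushing1_centre, bushing2_centre, bushing3_centre in the frame of deck above 0.02 m).
It fails at once if a bushing was pinched or pressed hard with the fingers (over 15 N) (contact force between the fingers and bushing1 above 15 N or contact force between the fingers and bushing2 above 15 N or contact force between the fingers and bushing3 above 15 N).
It fails at once if a bushing was flicked or knocked along the deck (over 0.5 m/s) ((z of bushing1_centre in the frame of deck above 0.004 m and linear speed of bushing1 above 0.5 m/s) or (z of bushing2_centre in the frame of deck above 0.004 m and linear speed of bushing2 above 0.5 m/s) or (z of bushing3_centre in the frame of deck above 0.004 m and linear speed of bushing3 above 0.5 m/s)).
It fails at once if the chuck jaw, the ring gauge or a tool on the bench was shifted (more than 10 mm) (distance of any of jaw, gauge, oiler, caliper, chuck_key, insert_box, holder from where it was at the start of the episode above 0.01 m).
It also fails if it takes over 72 s, if anything falls off the work surface, if the arm or the gripper's body presses on something with over 40 N, if the wrist force passes 120 N, or if a joint passes its speed limit or range.

## Working session

There is one attempt and no reset: what is moved stays moved. The work goes in short steps, Python scripts to look and compute and a tool call to move; the robot and the scene stay as the last step left them, time stands still between calls to the robot, and variables do not carry over. Pictures are saved under pics/ and viewed, about 8 in all and at most 12, crops included, and the job is handed in when it is done.

Besides the shell and the picture viewer there is one more tool, called after "Request:" as name([rows], argument=value, ...), one row to a line, values as JSON. carry_out: Moves the arm, as the interface text tells. Its arguments: {"type":"object","properties":{"series":{"type":"array"},"gripper":{"type":"number"}},"required":["series"]}

```bash
mkdir -p pics; cat > h.py <<'E'
from workcell import manip
import numpy as np, cv2
from scipy.spatial.transform import Rotation as R
def rot(q): return R.from_quat([q[1],q[2],q[3],q[0]])
def snap(c,name=None):
    cal=manip.calibration(c); im=manip.grab_frame(c)
    if name: cv2.imwrite(f'pics/{name}.png',im[:,:,::-1])
    return cal,im
def plane(cal,rc,z):
    f=210/np.tan(np.radians(cal['vertical_fov'])/2)
    d=rot(cal['orientation']).apply([(rc[1]-cal['cx'])/f,-(rc[0]-cal['cy'])/f,-1])
    e=np.array(cal['eye']); return e+d*(z-e[2])/d[2]
def proj(cal,p):
    f=210/np.tan(np.radians(cal['vertical_fov'])/2)
    c=rot(cal['orientation']).inv().apply(np.array(p)-cal['eye'])
    return [cal['cy']-f*c[1]/-c[2], cal['cx']+f*c[0]/-c[2]]
E
python3 - <<'E'
from h import *
s=manip.get_state(); print(s)
cal,im=snap('top','top0'); print(cal)
c2,_=snap('scene','scene0'); print(c2)
for n,z in [('bushing1',78),('jaw',85),('gauge',79),('spout',70),('tray',70),('bin_in',40)]:
    for d in manip.boxes_of('top',n): print(n,d,plane(cal,d['at'],z).round())
E
```

```text
{'clock': 0.0, 'q': array([ 9.22610512e-01,  3.13464182e-01,  1.49843968e+00,  4.00523364e-06,
        1.33100195e+00, -2.23368757e-01]), 'dq': array([ 0.00094373,  0.00152676, -0.00163537,  0.00035069, -0.00026407,
        0.00181181]), 'effort': array([-2.76454348e-04, -4.12270188e+01, -2.59737736e+01, -2.26101497e-04,
        4.12817331e-03,  1.62593147e-05]), 'eef_pos': array([216.19683931, 478.10053314, 206.02686612]), 'tool_rot': array([-2.78914773e-04,  2.10815329e-01,  9.77525685e-01, -5.94394680e-04]), 'ft_force': array([ 1.09884706, -0.02281385,  0.19808762]), 'ft_torque': array([ 0.01758846, -0.04182112, -0.02084541]), 'gripper_width': 85.26561588631029}
{'vertical_fov': 52.61629264702578, 'cx': 274.1636246705477, 'cy': 208.6902009269795, 'eye': array([ 550.92219214,  -10.80273017, 1215.70826908]), 'orientation': array([-0.70203699, -0.03116964,  0.00980885,  0.7113904 ])}
{'vertical_fov': 46.35715055414818, 'cx': 282.6683515753914, 'cy': 205.24272250040778, 'eye': array([1396.82660166,  611.54910731, 1264.58632205]), 'orientation': array([0.40927829, 0.1528958 , 0.30312822, 0.84689281])}
bushing1 {'at': [223.8, 342.5], 'score': 0.67} [ 574. -159.   78.]
bushing1 {'at': [201.7, 282.5], 'score': 0.48} [636.   1.  78.]
jaw {'at': [255.5, 320.9], 'score': 0.57} [491. -99.  85.]
gauge {'at': [259.7, 118.9], 'score': 0.68} [485. 443.  79.]
gauge {'at': [265.3, 289.6], 'score': 0.44} [466. -16.  79.]
gauge {'at': [256.0, 446.0], 'score': 0.16} [ 486. -428.   79.]
gauge {'at': [253.6, 322.4], 'score': 0.15} [ 496. -104.   79.]
spout {'at': [237.1, 282.6], 'score': 0.58} [541.   2.  70.]
tray {'at': [261.8, 284.0], 'score': 0.68} [475.  -1.  70.]
tray {'at': [235.2, 280.4], 'score': 0.67} [546.   8.  70.]
tray {'at': [262.1, 450.1], 'score': 0.18} [ 469. -441.   70.]
bin_in {'at': [244.6, 191.1], 'score': 0.88} [523. 256.  40.]
bin_in {'at': [227.4, 341.0], 'score': 0.46} [ 565. -159.   40.]
```

View pics/top0.png

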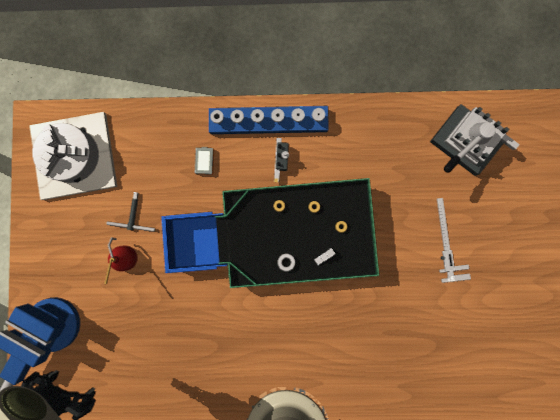

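The top view shows bushings at about (207,279), (207,314) and (227,341), the gauge at (262,286), the jaw at (257,325), and the spout towards the left (world +y), with the bin at (242,192). I'll zoom in to fix the tray pose.

```bash
python3 - <<'E'
from h import *
im=cv2.imread('pics/top0.png')[170:295,155:385]
cv2.imwrite('pics/crop0.png',cv2.resize(im,None,fx=3.4,fy=3.4,interpolation=cv2.INTER_CUBIC))
cal=manip.calibration('top')
g=cv2.cvtColor(im,cv2.COLOR_BGR2HSV)
m=((g[...,0]>12)&(g[...,0]<32)&(g[...,1]>110)&(g[...,2]>110)).astype('uint8')
n,l,st,ce=cv2.connectedComponentsWithStats(m)
for i in range(1,n):
  if 30<st[i,4]<300:
    rc=(ce[i,1]+170,ce[i,0]+155); print(np.round(rc,1),st[i],plane(cal,rc,80).round(1))
print('gauge',plane(cal,(262,286),84),'jaw',plane(cal,(257,325),90))
E
```

```text
[205.2 278.7] [118  30  12  11  83] [626.4  10.7  80. ]
[206.2 313.9] [154  31  11  11  83] [622.3 -83.2  80. ]
[226.1 340.8] [180  51  12  11  84] [ 568.3 -153.6   80. ]
gauge [474.97237979  -6.61065923  84.        ] jaw [ 487.39060489 -109.30279142   90.        ]
```

View pics/crop0.png

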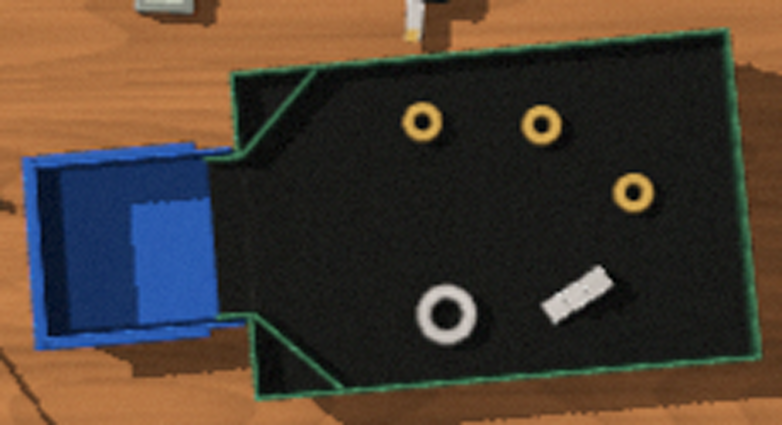

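The crop shows tray rim corners (crop px) at about (232,72), (727,30), (760,358) and (258,398). The spout opening runs from (240,158) to (255,315), and the paths from the bushings to it look clear of the gauge and jaw. Next I'll fit the tray pose and take a wrist look over the tray.

```bash
cat >> h.py <<'E'
def fit():
    cal=manip.calibration('top')
    pc=np.array([(232,72),(727,30),(760,358),(258,398)])/3.4+[155,170]
    W=np.array([plane(cal,(r,c),92)[:2] for c,r in pc])
    T=np.array([(129,164),(129,-229),(-129,-229),(-129,164)],float)
    Tm,Wm=T.mean(0),W.mean(0); H=(T-Tm).T@(W-Wm); 
    a=np.arctan2(H[0,1]-H[1,0],H[0,0]+H[1,1]); M=np.array([[np.cos(a),-np.sin(a)],[np.sin(a),np.cos(a)]])
    t=Wm-M@Tm; return a,M,t,W-(T@M.T+t)
E
python3 - <<'E'
from h import *
a,M,t,res=fit(); print(np.degrees(a),t,res.round(1).tolist())
for n,p in dict(b1=(626.4,10.7),b2=(622.3,-83.2),b3=(568.3,-153.6),g=(475,-6.6),j=(487,-109)).items():
    p=np.array(p);tp=M.T@(p-t); e=M@[0,200]+t; d=e-p; print(n,tp.round(),'end',e.round(),'dir',np.degrees(np.arctan2(d[1],d[0])).round(1),np.linalg.norm(d).round())
E
```

```text
4.067708970371991 [549.44334153 -12.23551708] [[-1.4, -2.4], [-2.4, 2.9], [1.5, 2.4], [2.3, -3.0]]
b1 [78. 17.] end [535. 187.] dir 117.3 199.0
b2 [ 68. -76.] end [535. 187.] dir 107.8 284.0
b3 [   9. -142.] end [535. 187.] dir 95.5 342.0
g [-74.  11.] end [535. 187.] dir 72.7 203.0
j [-69. -92.] end [535. 187.] dir 80.7 300.0
```

Request:
carry_out([
  [[0,0,0],[0,0,8.5]],
  [[0,-40,0],[0,0,8.5]],
  [[0,-40,0],[0,0,8.5]],
  [[0,-40,0],[0,0,8.5]],
  [[0,0,0],[0,0,8.5]],
  [[0,0,0],[0,0,8.5]],
  [[0,0,0],[0,0,0]],
], gripper=20)

```text
clock: 1.1
eef_pos: [137.6, 388.9, 206.8]
tool_rot: [0.0, 0.612, 0.791, 0.0]
ft_force: [0.0, -0.3, 0.2]
gripper_width: 20.1
```

Request:
carry_out([
  [[0,0,0],[0,0,-6.4]],
  [[0,0,0],[0,0,-6.4]],
  [[-40,17.4,0],[0,0,0]],
  [[-40,17.4,0],[0,0,0]],
  [[-40,17.4,0],[0,0,0]],
  [[-40,17.4,0],[0,0,0]],
  [[-40,17.4,0],[0,0,0]],
  [[-40,17.4,0],[0,0,0]],
  [[-40,17.4,0],[0,0,0]],
  [[-40,17.4,0],[0,0,0]],
])

```text
clock: 2.1
eef_pos: [410.2, 167.6, 206.6]
tool_rot: [0.0, 0.517, 0.856, 0.0]
ft_force: [-0.5, 0.2, -0.2]
gripper_width: 19.9
```

Request:
carry_out([
  [[-40,17.4,0],[0,0,0]],
  [[-40,17.4,0],[0,0,0]],
  [[-40,17.4,0],[0,0,0]],
  [[-40,17.4,0],[0,0,0]],
  [[-40,17.4,0],[0,0,0]],
  [[-40,17.4,0],[0,0,0]],
  [[-40,17.4,0],[0,0,0]],
  [[0,0,0],[0,0,0]],
])

```text
clock: 2.9
eef_pos: [648.2, -26.9, 204.1]
tool_rot: [-0.001, 0.519, 0.855, -0.001]
ft_force: [-0.2, -0.7, -1.2]
gripper_width: 20.0
```

```bash
cat >> h.py <<'E'
def to(p):
    s=manip.get_state(); r=rot(s['tool_rot']); return r.inv().apply(np.array(p)-s['eef_pos']).round(1), s['eef_pos'].round(1), np.degrees(np.arctan2(*r.as_matrix()[[1,0],0])).round(1), s['ft_force'].round(1)
E
python3 - <<'E'
from h import *
cal,im=snap('wrist','w1'); print(cal['eye'],cal['vertical_fov'])
for n,z in [('bushing1',78),('gauge',79),('jaw',85)]:
    for d in manip.boxes_of('wrist',n): print(n,d,plane(cal,d['at'],z).round(1))
print(to([644.7,-24.8,206]))
E
```

```text
[616.73268367  34.44381706 372.11431862] 61.459748552002274
bushing1 {'at': [276.2, 134.0], 'score': 0.9} [ 563.7 -160.5   78. ]
bushing1 {'at': [235.4, 225.4], 'score': 0.88} [621.3 -85.7  78. ]
bushing1 {'at': [147.8, 273.4], 'score': 0.59} [624.    2.4  78. ]
bushing1 {'at': [138.2, 173.5], 'score': 0.24} [547.8 -28.5  78. ]
bushing1 {'at': [14.0, 526.7], 'score': 0.15} [746.9 178.1  78. ]
gauge {'at': [69.0, 83.0], 'score': 0.68} [465.2 -11.7  79. ]
jaw {'at': [199.1, 66.6], 'score': 0.58} [ 489.2 -115.1   85. ]
(array([-1.7, -1.8,  0.7]), array([645.5, -22.4, 206.7]), np.float64(117.6), array([-0.4, -0.1,  0.2]))
```

View pics/w1.png

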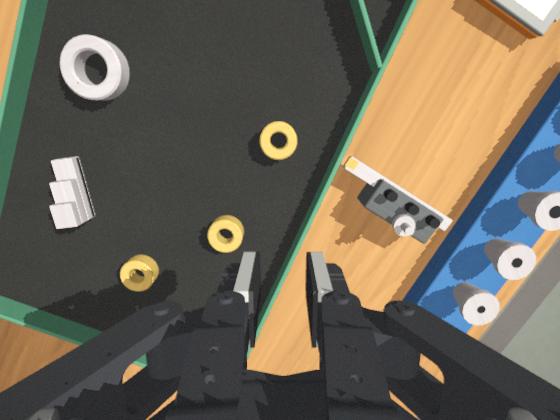

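The wrist view shows bushings at about (140,278), (233,226) and (273,139), the gauge at (68,94), the jaw at (193,70), and the fingertips at (255,247) and (255,317). The first bushing is nearly dead ahead of the gap.

```bash
python3 - <<'E'
from h import *
cal=manip.calibration('wrist'); print(cal['eye'],cal['cx'],cal['cy'])
for rc in [(140,278),(233,226),(272,139)]: print(plane(cal,rc,86).round(1))
s=manip.get_state(); print('tcp px',proj(cal,s['eef_pos']), rot(cal['orientation']).apply([0,0,-1]))
for p in [(626.4,10.7,86),(622.3,-83.2,86),(568.3,-153.6,86)]: print(np.round(proj(cal,p)))
a,M,t,_=fit()
# tray rim corner of right wall / deflector junction (top outer) in wrist
print(proj(cal,[*(M@[125,95]+t),92]))
E
```

```text
[613.70886598  38.74361654 374.72358316] 282.72624260068795 208.06350568410537
[621.8  14.7  86. ]
[618.4 -76.8  86. ]
[ 565.  -146.5   86. ]
tcp px [np.float64(247.95572218237663), np.float64(282.6632338075411)] [ 0.12614065 -0.24267619 -0.96187151]
[147. 281.]
[241. 227.]
[280. 140.]
[np.float64(77.48878734784537), np.float64(378.5177384143942)]
```

Allowing for the arm still settling, the wrist measurement agrees with the top camera to about 3 mm. I'll take a yaw of about 106° to clear the wall, then lower behind bushing 1.

Request:
carry_out([
  [[0,0,0],[0,0,5.8]],
  [[0,0,0],[0,0,5.8]],
  [[4,-9,20],[0,0,0]],
  [[0,0,30],[0,0,0]],
  [[0,0,30],[0,0,0]],
  [[0,0,25],[0,0,0]],
  [[0,0,14],[0,0,0]],
  [[0,0,8],[0,0,0]],
  [[0,0,2],[0,0,0]],
  [[0,0,0],[0,0,0]],
])

```text
clock: 4.1
eef_pos: [636.6, -21.7, 78.6]
tool_rot: [0.001, 0.603, 0.798, 0.0]
ft_force: [0.0, 0.0, 0.5]
gripper_width: 19.6
```

```bash
python3 - <<'E'
from h import *
print(to([626.4,10.7,76])); print(to([535.6,182.3,76]))
cal,im=snap('wrist','w2')
E
```

```text
(array([33.9, -1. ,  2.6]), array([636.6, -21.7,  78.6]), np.float64(105.9), array([0. , 0. , 0.5]))
(array([223.9, -41.4,   2.4]), array([636.6, -21.7,  78.6]), np.float64(105.9), array([0. , 0. , 0.5]))
```

View pics/w2.png

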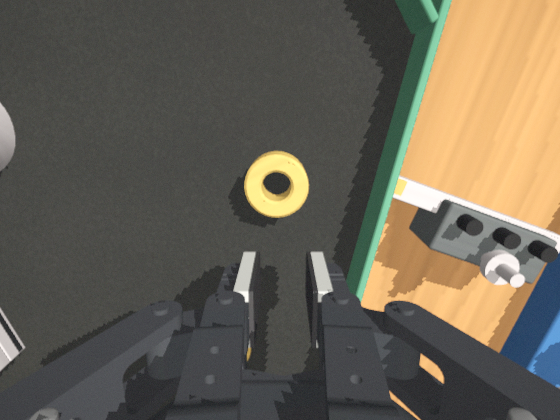

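The bushing is at (184,277), just ahead of the fork at about column 283, and the way is clear. The tip gap looks wider than the 20 mm reported, about 27 mm. I'll narrow it to avoid wedging, drop 3 mm and push.

Request:
carry_out([
  [[0,-1,2],[0,0,0]],
  [[0,0,0],[0,0,0]],
  [[0,0,0],[0,0,0]],
  [[4,0,0],[0,0,0]],
  [[5,0,0],[0,0,0]],
  [[5,0,0],[0,0,0]],
  [[6,0,0],[0,0,0]],
  [[7,0,0],[0,0,0]],
  [[7,-1,0],[0,0,0]],
  [[6,-1,0],[0,0,0]],
], gripper=10)

```text
clock: 5.15
eef_pos: [622.1, 16.7, 75.6]
tool_rot: [-0.0, 0.603, 0.798, 0.0]
ft_force: [-0.2, -0.5, 0.1]
gripper_width: 9.8
```

```bash
python3 - <<'E'
from h import *
print(to([535.6,182.3,76]))
cal,im=snap('wrist','w3')
E
```

```text
(array([183. , -37.9,  -0.4]), array([622.1,  16.7,  75.6]), np.float64(105.9), array([-0.2, -0.5,  0.1]))
```

View pics/w3.png

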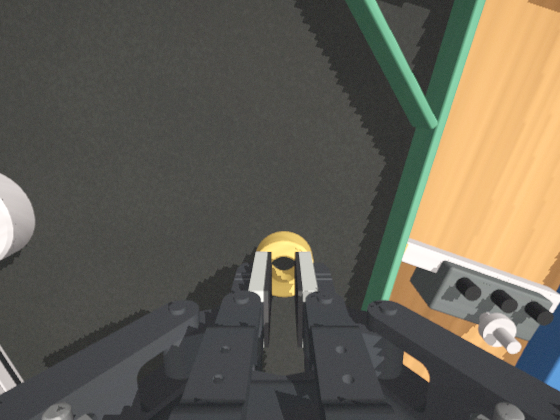

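```bash
python3 - <<'E'
from h import *
cal=manip.calibration('wrist')
s=manip.get_state();r=rot(s['tool_rot'])
for rc in [(265,285),(232,285),(297,285)]:
    p=plane(cal,rc,86); print(p.round(1), r.inv().apply(p-s['eef_pos']).round(1))
print(proj(cal,s['eef_pos']),r.inv().apply(cal['eye']-s['eef_pos']))
im=cv2.imread('pics/w3.png')[215:315,225:345]; cv2.imwrite('pics/w3c.png',cv2.resize(im,None,fx=5,fy=5,interpolation=cv2.INTER_CUBIC))
c,im=snap('top'); 
g=cv2.cvtColor(im[170:295,155:385,::-1].copy(),cv2.COLOR_BGR2HSV)
cv2.imwrite('pics/t3.png',cv2.resize(im[170:295,155:385,::-1],None,fx=3.4,fy=3.4))
for d in manip.boxes_of('top','bushing1'): print(d,plane(c,d['at'],78).round())
E
```

```text
[624.3  13.2  86. ] [ -4.6   1.2 -10.4]
[619.6  29.6  86. ] [ 12.4   1.2 -10.4]
[629.1  -3.5  86. ] [-22.    1.2 -10.4]
[np.float64(248.002177481358), np.float64(282.4999339965085)] [  69.03996262    0.25505414 -167.96467012]
{'at': [205.3, 315.4], 'score': 0.6} [625. -87.  78.]
{'at': [222.7, 340.7], 'score': 0.54} [ 577. -154.   78.]
```

View pics/w3c.png

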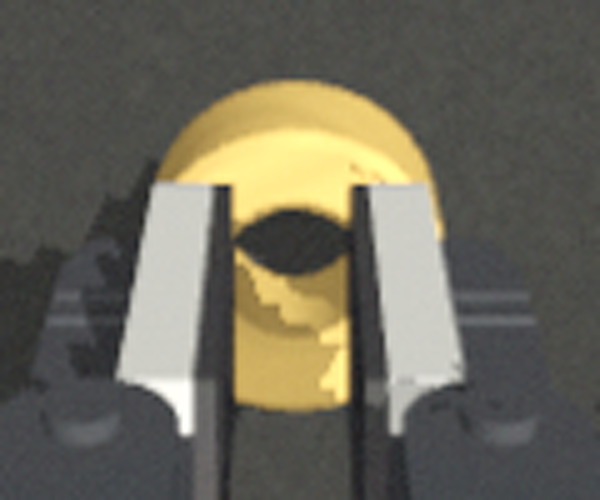

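The bushing seems not to have moved, so the fingertips may be higher than I assumed. I'll check from the side with the scene camera.

```bash
python3 - <<'E'
from h import *
cal,im=snap('scene'); s=manip.get_state()
r,c=map(int,proj(cal,s['eef_pos'])); print(r,c, proj(cal,[626.4,10.7,70]),proj(cal,[626.4,10.7,86]))
k=im[r-70:r+50,c-75:c+75,::-1].copy(); cv2.imwrite('pics/s3.png',cv2.resize(k,None,fx=5,fy=5,interpolation=cv2.INTER_CUBIC))
E
```

```text
207 281 [np.float64(208.7534621095243), np.float64(279.84680914604513)] [np.float64(205.50815785415932), np.float64(279.8797120450176)]
```

View pics/s3.png

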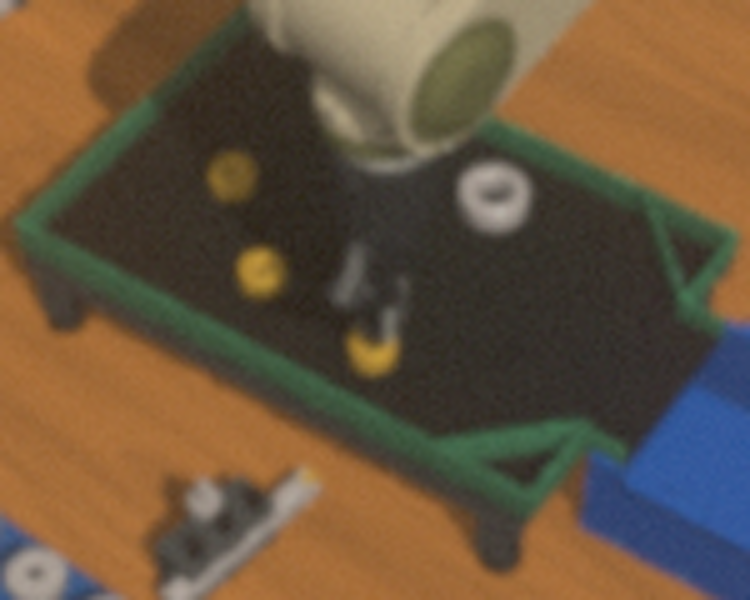

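The bushing hasn't moved, and the tips passed over its top, so they stand higher than the TCP at this opening. I'll back off and feel for the deck.

Request:
carry_out([
  [[-15,0,-2],[0,0,0]],
  [[-15,0,0],[0,0,0]],
  [[-14,0,0],[0,0,0]],
  [[0,0,0],[0,0,0]],
  [[0,0,2],[0,0,0]],
  [[0,0,2],[0,0,0]],
  [[0,0,1],[0,0,0]],
  [[0,0,1],[0,0,0]],
  [[0,0,0],[0,0,0]],
])

```text
clock: 6.25
eef_pos: [634.3, -26.1, 71.4]
tool_rot: [-0.0, 0.603, 0.798, -0.0]
ft_force: [0.1, -1.0, 0.3]
gripper_width: 9.9
```

```bash
python3 - <<'E'
from h import *
cal,im=snap('wrist','w4'); print(to([626.4,10.7,86]),proj(cal,[626.4,10.7,86]))
a=cv2.resize(im[150:330,180:380,::-1],None,fx=4,fy=3.3,interpolation=cv2.INTER_CUBIC);cv2.imwrite('pics/w4c.png',a)
E
```

```text
(array([ 37.7,   2.4, -14.4]), array([634.4, -26.2,  71.6]), np.float64(105.9), array([-0.6,  0.1, -0.5])) [np.float64(181.4396870506056), np.float64(287.88173203921014)]
```

View pics/w4c.png

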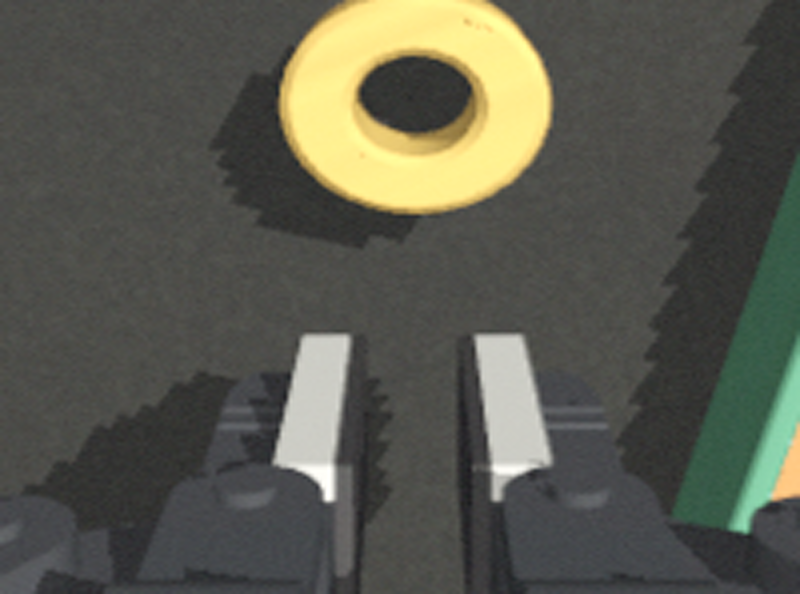

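Request:
carry_out([
  [[0,0,2],[0,0,0]],
  [[0,0,0],[0,0,0]],
  [[0,0,0],[0,0,0]],
])

```text
clock: 6.6
eef_pos: [634.4, -26.4, 69.5]
tool_rot: [-0.0, 0.603, 0.798, -0.0]
ft_force: [0.5, -0.5, -0.2]
gripper_width: 10.1
```

Request:
carry_out([
  [[0,0,2],[0,0,0]],
  [[0,0,0],[0,0,0]],
  [[0,0,0],[0,0,0]],
])

```text
clock: 6.9
eef_pos: [634.4, -26.4, 67.5]
tool_rot: [-0.0, 0.603, 0.798, -0.0]
ft_force: [0.5, 0.5, 0.4]
gripper_width: 9.8
```

Request:
carry_out([
  [[0,0,2],[0,0,0]],
  [[0,0,0],[0,0,0]],
  [[0,0,0],[0,0,0]],
])

```text
clock: 7.2
eef_pos: [634.4, -26.4, 65.5]
tool_rot: [-0.0, 0.603, 0.798, -0.0]
ft_force: [0.1, 0.2, 0.3]
gripper_width: 10.1
```

Request:
carry_out([
  [[0,0,2],[0,0,0]],
  [[0,0,0],[0,0,0]],
  [[0,0,0],[0,0,0]],
])

```text
clock: 7.5
eef_pos: [634.4, -26.4, 63.5]
tool_rot: [-0.0, 0.603, 0.798, -0.0]
ft_force: [0.3, -0.6, -1.1]
gripper_width: 10.4
```

Request:
carry_out([
  [[0,0,2],[0,0,0]],
  [[0,0,0],[0,0,0]],
  [[0,0,0],[0,0,0]],
])

```text
clock: 7.8
eef_pos: [634.4, -26.4, 61.5]
tool_rot: [-0.0, 0.603, 0.798, -0.0]
ft_force: [0.5, -0.2, 0.1]
gripper_width: 9.7
```

Request:
carry_out([
  [[0,0,2],[0,0,0]],
  [[0,0,0],[0,0,0]],
  [[0,0,0],[0,0,0]],
])

```text
clock: 8.1
eef_pos: [634.4, -26.4, 59.5]
tool_rot: [-0.0, 0.603, 0.798, -0.0]
ft_force: [0.3, 0.9, 0.5]
gripper_width: 10.0
```

```bash
python3 - <<'E'
from h import *
cal,im=snap('wrist'); print(to([626.4,10.7,86]))
a=cv2.resize(im[110:350,140:420,::-1],None,fx=2.8,fy=2.5,interpolation=cv2.INTER_CUBIC);cv2.imwrite('pics/w5c.png',a)
E
```

```text
(array([ 37.9,   2.4, -26.4]), array([634.4, -26.4,  59.6]), np.float64(105.9), array([ 0.3, -0.3, -0.2]))
```

View pics/w5c.png

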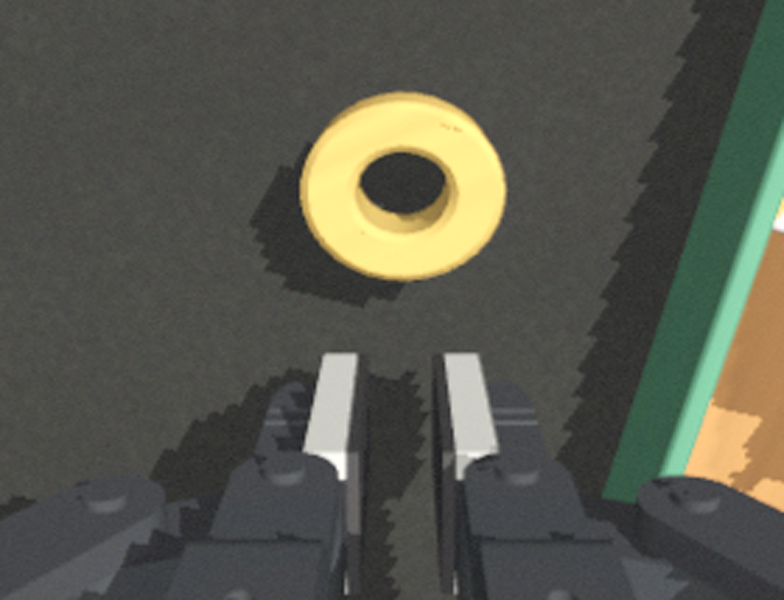

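The fingertips are still clear of the deck, with the TCP reading 59.6. By their apparent gap they stand about 25–30 mm above the TCP, so I'll keep lowering gently.

Request:
carry_out([
  [[0,0,2],[0,0,0]],
  [[0,0,1],[0,0,0]],
  [[0,0,0],[0,0,0]],
  [[0,0,0],[0,0,0]],
])

```text
clock: 8.55
eef_pos: [634.4, -26.4, 56.5]
tool_rot: [-0.0, 0.603, 0.798, -0.0]
ft_force: [0.3, -0.2, 0.9]
gripper_width: 10.3
```

Request:
carry_out([
  [[0,0,2],[0,0,0]],
  [[0,0,1],[0,0,0]],
  [[0,0,0],[0,0,0]],
  [[0,0,0],[0,0,0]],
])

```text
clock: 8.95
eef_pos: [634.5, -26.4, 53.6]
tool_rot: [-0.0, 0.603, 0.798, -0.0]
ft_force: [0.1, -0.4, -0.1]
gripper_width: 10.2
```

Request:
carry_out([
  [[0,0,2],[0,0,0]],
  [[0,0,0],[0,0,0]],
  [[0,0,0],[0,0,0]],
])

```text
clock: 9.25
eef_pos: [634.4, -26.4, 51.5]
tool_rot: [-0.0, 0.603, 0.798, -0.0]
ft_force: [0.2, 0.3, -0.6]
gripper_width: 10.1
```

Request:
carry_out([
  [[0,0,2],[0,0,0]],
  [[0,0,0],[0,0,0]],
  [[0,0,0],[0,0,0]],
])

```text
clock: 9.55
eef_pos: [634.4, -26.4, 49.5]
tool_rot: [-0.0, 0.603, 0.798, -0.0]
ft_force: [0.7, -0.2, 1.5]
gripper_width: 9.7
```

Request:
carry_out([
  [[0,0,2],[0,0,0]],
  [[0,0,0],[0,0,0]],
  [[0,0,0],[0,0,0]],
])

```text
clock: 9.85
eef_pos: [634.4, -26.4, 47.5]
tool_rot: [-0.0, 0.603, 0.798, -0.0]
ft_force: [-0.1, 0.2, 0.4]
gripper_width: 9.9
```

Request:
carry_out([
  [[0,0,2],[0,0,0]],
  [[0,0,0],[0,0,0]],
  [[0,0,0],[0,0,0]],
])

```text
clock: 10.15
eef_pos: [634.6, -26.4, 45.7]
tool_rot: [0.0, 0.603, 0.798, 0.0]
ft_force: [0.2, 0.6, 0.9]
gripper_width: 10.1
```

```bash
python3 - <<'E'
from h import *
cal,im=snap('wrist'); print(to([626.4,10.7,86]))
a=cv2.resize(im[110:350,140:420,::-1],None,fx=2.8,fy=2.5,interpolation=cv2.INTER_CUBIC);cv2.imwrite('pics/w6c.png',a)
E
```

```text
(array([ 38. ,   2.3, -40.3]), array([634.6, -26.5,  45.7]), np.float64(105.9), array([0.2, 1.2, 1.4]))
```

View pics/w6c.png

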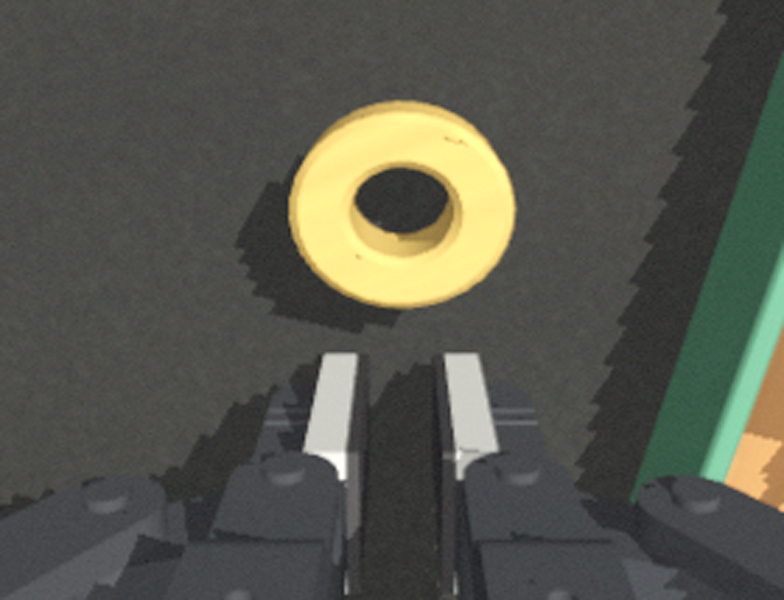

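The bushing (crop 402,205) is centred on the gap (about 396), and the tips' shadow now starts right at the tips, so they are roughly 8–10 mm above the deck. I'll go 3 mm lower and try the push.

Request:
carry_out([
  [[0,1,2],[0,0,0]],
  [[0,0,1],[0,0,0]],
  [[0,0,0],[0,0,0]],
  [[4,0,0],[0,0,0]],
  [[6,0,0],[0,0,0]],
  [[6,0,0],[0,0,0]],
  [[6,0,0],[0,0,0]],
  [[6,-0.5,0],[0,0,0]],
  [[6,-1,0],[0,0,0]],
  [[6,-1,0],[0,0,0]],
])

```text
clock: 11.2
eef_pos: [624.9, 9.7, 45.6]
tool_rot: [0.004, 0.603, 0.798, 0.001]
ft_force: [3.6, -8.3, 14.5]
gripper_width: 9.7
```

```bash
cat >> h.py <<'E'
def brass():
    cal,im=snap('wrist'); s=manip.get_state(); r=rot(s['tool_rot'])
    g=cv2.cvtColor(im,cv2.COLOR_RGB2HSV)
    m=((g[...,0]>14)&(g[...,0]<32)&(g[...,1]>90)&(g[...,2]>120)).astype('uint8')
    m=cv2.morphologyEx(m,cv2.MORPH_CLOSE,np.ones((5,5)))
    n,l,st,ce=cv2.connectedComponentsWithStats(m)
    for i in range(1,n):
        if st[i,4]>250:
            p=plane(cal,(ce[i,1],ce[i,0]),84); print(st[i],p.round(1),'tool',r.inv().apply(p-s['eef_pos']).round(1))
def top():
    c,im=snap('top')
    g=cv2.cvtColor(im[170:295,155:385,::-1].copy(),cv2.COLOR_BGR2HSV)
    m=((g[...,0]>12)&(g[...,0]<32)&(g[...,1]>110)&(g[...,2]>90)).astype('uint8')
    n,l,st,ce=cv2.connectedComponentsWithStats(m)
    for i in range(1,n):
        if 15<st[i,4]<300: print('top',st[i,4],plane(c,(ce[i,1]+170,ce[i,0]+155),80).round(1))
E
python3 - <<'E'
from h import *
print(to([535.6,182.3,42])); brass(); top()
E
```

```text
(array([190.4, -38.8,   2.2]), array([624.9,   9.7,  45.6]), np.float64(105.8), array([ 3.6, -8.3, 14.5]))
[  438     0   122   290 22134] [693.6  82.1  84. ] tool [ 49.7  86.2 -38.1]
[ 244  182   79   83 4607] [617.8  34.8  84. ] tool [ 24.9   0.4 -38.5]
[ 415  275  128  106 1432] [706.8   9.1  84. ] tool [-24.1  79.  -37.7]
[403 352  27  30 335] [692. -13.  84.] tool [-41.4  58.7 -37.8]
top 17 [ 639.8 -243.9   80. ]
top 16 [ 640.  -263.8   80. ]
top 81 [623.  -84.1  80. ]
top 68 [ 568.3 -154.5   80. ]
top 19 [ 544.8 -255.2   80. ]
top 48 [ 486.8 -257.5   80. ]
```

The bushing is now moving ahead of the fingers, and the tips are touching the deck at TCP z ≈ 45, so the tip offset is about 25 mm. I'll raise 5 mm and continue.

Request:
carry_out([
  [[0,0,-5],[0,0,0]],
  [[0,0,-3],[0,0,0]],
  [[4,-1,0],[0,0,0]],
  [[8,-2,0],[0,0,0]],
  [[10,-2,0],[0,0,0]],
  [[10,-2,0],[0,0,0]],
  [[10,-2,0],[0,0,0]],
  [[10,-2,0],[0,0,0]],
  [[10,-2,0],[0,0,0]],
  [[8,-2,0],[0,0,0]],
])

```text
clock: 12.3
eef_pos: [588.0, 75.8, 50.6]
tool_rot: [-0.0, 0.603, 0.798, -0.0]
ft_force: [0.4, 0.6, -0.4]
gripper_width: 9.7
```

```bash
python3 - <<'E'
from h import *
print(to([535.6,182.3,50])); brass()
E
```

```text
(array([116.8, -21.3,   0.6]), array([588. ,  75.8,  50.6]), np.float64(105.9), array([ 0.4,  0.6, -0.4]))
[  380     0   180   129 17397] [633.7 178.1  84. ] tool [ 84.9  72.2 -33.4]
[  474   139    86   244 10555] [690.5 100.1  84. ] tool [ -5.7 105.4 -33.5]
[ 245  180   77   80 4259] [581.3 100.7  84. ] tool [ 24.9   0.6 -33.4]
```

The bushing rides centred in the fork at (24.9, 0.6) with no force. On to the spout.

Request:
carry_out([
  [[6,-1,0],[0,0,0]],
  [[10,-2,0],[0,0,0]],
  [[12,-2,0],[0,0,0]],
  [[12,-2,0],[0,0,0]],
  [[12,-2,0],[0,0,0]],
  [[12,-2,0],[0,0,0]],
  [[12,-2,0],[0,0,0]],
  [[12,-2,0],[0,0,0]],
  [[12,-2,0],[0,0,0]],
  [[10,-2,0],[0,0,0]],
])

```text
clock: 13.35
eef_pos: [539.6, 176.6, 50.6]
tool_rot: [-0.0, 0.603, 0.798, -0.0]
ft_force: [-0.2, 0.6, -0.7]
gripper_width: 9.8
```

Request:
carry_out([
  [[8,-1,0],[0,0,0]],
  [[3,0,0],[0,0,0]],
  [[0,0,0],[0,0,0]],
  [[0,0,0],[0,0,0]],
])

```text
clock: 13.75
eef_pos: [536.4, 185.6, 50.6]
tool_rot: [0.0, 0.603, 0.798, -0.0]
ft_force: [-1.2, 1.0, 0.4]
gripper_width: 10.2
```

```bash
python3 - <<'E'
from h import *
print(to([535.6,182.3,50])); brass()
cal=manip.calibration('wrist')
for d in manip.boxes_of('wrist','bushing1'): print(d,plane(cal,d['at'],84).round(),plane(cal,d['at'],12).round())
E
```

```text
(array([-2.9, -1.6,  0.6]), array([536.4, 185.6,  50.6]), np.float64(105.8), array([-1.2,  1. ,  0.4]))
[    0     0   118   294 28778] [437.8 221.8  84. ] tool [ 61.8 -85.  -33.4]
[  431     0   129   391 23524] [623.9 229.3  84. ] tool [ 18.2  96.1 -33.4]
[ 272  151   51   53 1766] [530.  228.7  84. ] tool [ 43.3   5.7 -33.4]
{'at': [184.8, 291.3], 'score': 0.65} [529. 225.  84.] [535. 211.  12.]
```

Bushing 1 dropped: its blob is much smaller, and it projects to about (535,211) on the bin floor. Next is bushing 2.

Request:
carry_out([
  [[0,0,-30],[0,0,0]],
  [[-10,0,-30],[0,0,0]],
  [[-44,1,0],[0,0,0]],
  [[-45,1,0],[0,0,0]],
  [[-45,1,0],[0,0,0]],
  [[-45,1,0],[0,0,0]],
  [[-45,1,0],[0,0,0]],
  [[-45,2,0],[0,0,0]],
  [[-45,2,0],[0,0,0]],
  [[0,0,0],[0,0,0]],
])

```text
clock: 14.85
eef_pos: [633.9, -129.1, 110.0]
tool_rot: [0.001, 0.605, 0.796, -0.0]
ft_force: [-0.9, 1.0, 0.1]
gripper_width: 10.0
```

Request:
carry_out([
  [[0,0,0],[0,0,0]],
  [[0,0,0],[0,0,0]],
  [[0,0,0],[0,0,0]],
])

```text
clock: 15.15
eef_pos: [633.3, -122.1, 110.8]
tool_rot: [-0.0, 0.602, 0.798, 0.0]
ft_force: [-0.5, 0.3, -0.8]
gripper_width: 9.9
```

```bash
python3 - <<'E'
from h import *
print(to([622.5,-83.5,51])); brass(); top()
E
```

```text
(array([40.1,  0.2, 59.8]), array([ 633.3, -122.1,  110.8]), np.float64(105.9), array([-0.5,  0.3, -0.8]))
[ 439    0  121   65 5074] [712.7  14.2  84. ] tool [109.4 113.8  26.8]
[  357    49   203   342 38378] [738.  -90.3  84. ] tool [  1.9 109.4  26.8]
[ 253  132   55   57 2100] [620.8 -83.2  84. ] tool [41.  -1.4 26.8]
[ 134  220   57   56 2284] [ 567.7 -152.1   84. ] tool [-10.7 -71.3  26.8]
[403 352  27  30 338] [ 743.1 -189.    84. ] tool [-94.3  87.2  26.8]
[   0  354   57   40 1169] [ 492.7 -263.4   84. ] tool [ -97.1 -174.    26.8]
top 297 [699.9 -44.7  80. ]
top 190 [ 703.8 -247.2   80. ]
top 33 [618.8 -91.8  80. ]
top 20 [ 571.6 -163.1   80. ]
top 22 [ 545.8 -256.4   80. ]
top 59 [538.4 204.5  80. ]
top 58 [ 485.5 -258.6   80. ]
```

Request:
carry_out([
  [[0,-1,25],[0,0,0]],
  [[0,0,22],[0,0,0]],
  [[0,0,10],[0,0,0]],
  [[0,0,3],[0,0,0]],
  [[0,0,0],[0,0,0]],
  [[5,0,0],[0,0,0]],
  [[6,0,0],[0,0,0]],
  [[6,0,0],[0,0,0]],
  [[7,0,0],[0,0,0]],
  [[8,0,0],[0,0,0]],
])

```text
clock: 16.25
eef_pos: [623.7, -92.3, 50.9]
tool_rot: [0.0, 0.603, 0.798, 0.0]
ft_force: [0.3, -0.7, 0.3]
gripper_width: 10.1
```

Request:
carry_out([
  [[10,0,0],[0,0,0]],
  [[12,0,0],[0,0,0]],
  [[12,-0.5,0],[0,0,0]],
  [[12,-0.5,0],[0,0,0]],
  [[12,-0.5,0],[0,0,0]],
  [[12,-0.5,0],[0,0,0]],
  [[12,-0.5,0],[0,0,0]],
  [[12,-0.5,0],[0,0,0]],
  [[12,-0.5,0],[0,0,0]],
  [[8,0,0],[0,0,0]],
])

```text
clock: 17.25
eef_pos: [588.7, 17.0, 50.6]
tool_rot: [-0.0, 0.603, 0.798, -0.0]
ft_force: [0.2, -1.1, 1.0]
gripper_width: 10.1
```

```bash
python3 - <<'E'
from h import *
print(to([536.,187,51])); brass()
E
```

```text
(array([178. ,  -4.2,  -0.4]), array([588.7,  17. ,  50.6]), np.float64(105.9), array([ 0.2, -1.1,  1. ]))
[ 511  164   49  132 3283] [687.1  60.2  84. ] tool [ 13.8 106.5 -33.5]
[ 245  180   77   80 4271] [581.9  41.8  84. ] tool [ 24.9   0.3 -33.5]
[ 482  334   78   57 1279] [705.9   6.4  84. ] tool [-43.1 109.8 -33.5]
```

Held well. Pushing on through the spout.

Request:
carry_out([
  [[8,0,0],[0,0,0]],
  [[12,-0.5,0],[0,0,0]],
  [[13,-0.5,0],[0,0,0]],
  [[13,-0.5,0],[0,0,0]],
  [[13,-0.5,0],[0,0,0]],
  [[13,-0.5,0],[0,0,0]],
  [[13,-0.5,0],[0,0,0]],
  [[13,-0.5,0],[0,0,0]],
  [[13,-0.5,0],[0,0,0]],
  [[12,0,0],[0,0,0]],
])

```text
clock: 18.3
eef_pos: [551.3, 134.1, 50.6]
tool_rot: [-0.0, 0.603, 0.798, -0.0]
ft_force: [0.0, -0.4, 0.4]
gripper_width: 10.3
```

Request:
carry_out([
  [[12,0,0],[0,0,0]],
  [[12,0,0],[0,0,0]],
  [[12,0,0],[0,0,0]],
  [[12,0,0],[0,0,0]],
  [[6,0,0],[0,0,0]],
  [[0,0,0],[0,0,0]],
  [[0,0,0],[0,0,0]],
  [[0,0,0],[0,0,0]],
])

```text
clock: 19.1
eef_pos: [537.1, 184.6, 50.6]
tool_rot: [0.0, 0.603, 0.798, -0.0]
ft_force: [0.5, -0.1, -0.4]
gripper_width: 10.1
```

```bash
python3 - <<'E'
from h import *
print(to([536.,187,51])); brass()
E
```

```text
(array([ 2.6, -0.4, -0.4]), array([537.1, 184.6,  50.6]), np.float64(105.8), array([ 0.5, -0.1, -0.4]))
[    0     0   116   292 28122] [438.2 221.1  84. ] tool [ 62.1 -85.2 -33.4]
[  431     0   129   391 24007] [624.1 229.2  84. ] tool [ 19.2  95.9 -33.4]
[ 272  147   51   53 1767] [530.3 229.1  84. ] tool [ 44.7   5.6 -33.4]
[ 244  219   54   45 1631] [527.9 200.   84. ] tool [ 17.4  -4.7 -33.4]
```

Two bushings are in the bin. Now bushing 3.

Request:
carry_out([
  [[0,0,-30],[0,0,0]],
  [[-10,0,-30],[0,0,8]],
  [[-46,-2,0],[0,0,0]],
  [[-46,-2,0],[0,0,0]],
  [[-46,-2,0],[0,0,0]],
  [[-46,-2,0],[0,0,0]],
  [[-46,-2,0],[0,0,0]],
  [[-46,-2,0],[0,0,0]],
  [[-46,-2,0],[0,0,0]],
  [[-46,-2,0],[0,0,0]],
])

```text
clock: 20.15
eef_pos: [573.9, -193.7, 110.7]
tool_rot: [0.0, 0.657, 0.754, 0.0]
ft_force: [0.9, 0.2, -0.6]
gripper_width: 10.1
```

Request:
carry_out([
  [[0,0,0],[0,0,0]],
  [[0,0,0],[0,0,0]],
  [[0,0,0],[0,0,0]],
])

```text
clock: 20.45
eef_pos: [574.0, -190.5, 110.6]
tool_rot: [-0.0, 0.657, 0.754, 0.0]
ft_force: [-1.1, 0.7, -0.2]
gripper_width: 10.0
```

```bash
python3 - <<'E'
from h import *
print(to([568,-153.5,51])); brass(); print(to([536.,187,51]))
E
```

```text
(array([37.4, -0.9, 59.6]), array([ 574. , -190.5,  110.6]), np.float64(97.9), array([-1.1,  0.7, -0.2]))
[  432     0   128   391 20436] [ 715.6 -172.5   84. ] tool [ -2.  142.6  26.6]
[    0    10   163   384 13953] [ 430.5 -239.7   84. ] tool [ -29.2 -149.1   26.7]
[ 252  139   55   57 2115] [ 567.  -153.9   84. ] tool [36.9 -2.1 26.7]
[ 261  311   44   65 2070] [ 585.  -268.7   84. ] tool [-79.3  -0.1  26.6]
[137 352  26  29 297] [ 501.  -295.5   84. ] tool [-94.2 -87.   26.6]
[403 352  27  30 340] [ 673.2 -271.7   84. ] tool [-94.4  86.9  26.6]
(array([378.8,  14.3,  59.8]), array([ 574.2, -190.2,  110.7]), np.float64(97.9), array([ 1.2,  0.4, -0.1]))
```

Request:
carry_out([
  [[-2,-1.5,25],[0,0,0]],
  [[0,0,22],[0,0,0]],
  [[0,0,10],[0,0,0]],
  [[0,0,3],[0,0,0]],
  [[0,0,0],[0,0,0]],
  [[5,0,0],[0,0,0]],
  [[6,0,0],[0,0,0]],
  [[6,0,0],[0,0,0]],
  [[7,0,0],[0,0,0]],
  [[9,0,0],[0,0,0]],
])

```text
clock: 21.5
eef_pos: [568.5, -160.4, 50.8]
tool_rot: [0.0, 0.657, 0.754, 0.0]
ft_force: [0.1, -1.0, -0.1]
gripper_width: 10.1
```

Request:
carry_out([
  [[11,0.5,0],[0,0,0]],
  [[13,0.5,0],[0,0,0]],
  [[13,0.5,0],[0,0,0]],
  [[13,0.5,0],[0,0,0]],
  [[13,0.5,0],[0,0,0]],
  [[13,0.5,0],[0,0,0]],
  [[13,0.5,0],[0,0,0]],
  [[13,0.5,0],[0,0,0]],
  [[13,0.5,0],[0,0,0]],
  [[10,0.5,0],[0,0,0]],
])

```text
clock: 22.5
eef_pos: [556.1, -35.1, 50.6]
tool_rot: [-0.0, 0.657, 0.754, -0.0]
ft_force: [-0.4, -0.2, 0.2]
gripper_width: 9.8
```

```bash
python3 - <<'E'
from h import *
print(to([536.,187,51])); brass()
E
```

```text
(array([222.8,  10.5,  -0.4]), array([556.1, -35.1,  50.6]), np.float64(97.9), array([-0.4, -0.2,  0.2]))
[ 245  180   76   80 4194] [552.9  -9.6  84. ] tool [ 24.6   0.3 -33.4]
```

Request:
carry_out([
  [[9,1,0],[0,0,0]],
  [[12,1.5,0],[0,0,0]],
  [[13,1.5,0],[0,0,0]],
  [[13,1.5,0],[0,0,0]],
  [[13,1.5,0],[0,0,0]],
  [[13,1.5,0],[0,0,0]],
  [[13,1.5,0],[0,0,0]],
  [[13,1.5,0],[0,0,0]],
  [[13,1.5,0],[0,0,0]],
  [[13,1.5,0],[0,0,0]],
])

```text
clock: 23.55
eef_pos: [553.5, 90.6, 50.6]
tool_rot: [-0.0, 0.657, 0.754, -0.0]
ft_force: [0.4, -0.5, -0.5]
gripper_width: 10.0
```

Request:
carry_out([
  [[13,1.5,0],[0,0,0]],
  [[13,1.5,0],[0,0,0]],
  [[13,1.5,0],[0,0,0]],
  [[13,1.5,0],[0,0,0]],
  [[12,1.5,0],[0,0,0]],
  [[12,1,0],[0,0,0]],
  [[12,0,0],[0,0,0]],
  [[11,0,0],[0,0,0]],
  [[5,0,0],[0,0,0]],
  [[0,0,0],[0,0,0]],
])

```text
clock: 24.55
eef_pos: [547.6, 194.3, 50.6]
tool_rot: [0.0, 0.657, 0.754, -0.0]
ft_force: [-0.4, -0.6, 0.7]
gripper_width: 9.8
```

Request:
carry_out([
  [[0,0,0],[0,0,0]],
  [[0,0,-20],[0,0,0]],
  [[0,0,-40],[0,0,0]],
  [[-40,0,-40],[0,0,0]],
  [[-45,0,0],[0,0,0]],
  [[-45,0,0],[0,0,0]],
  [[-45,0,0],[0,0,0]],
  [[0,0,0],[0,0,0]],
  [[0,0,0],[0,0,0]],
  [[0,0,0],[0,0,0]],
])

```text
clock: 25.55
eef_pos: [570.9, 25.5, 145.9]
tool_rot: [-0.0, 0.657, 0.754, 0.0]
ft_force: [0.5, -0.1, -0.2]
gripper_width: 9.8
```

```bash
python3 - <<'E'
from h import *
print(to([536.,187,51]))
cal,im=snap('wrist')
t,im2=snap('top')
a=cv2.resize(im2[165:300,90:385],(590,270)); b=cv2.resize(im,(400,300))
c=np.zeros((572,600,3),'uint8'); c[:270,:590]=a; c[272:572,:400]=b
cv2.imwrite('pics/end.png',c[:,:,::-1])
for d in manip.boxes_of('top','bushing1'): print(d,plane(t,d['at'],12).round())
E
```

```text
(array([164.7, -12.4,  95. ]), array([570.9,  25.5, 145.9]), np.float64(97.9), array([ 0.5, -0.1, -0.2]))
{'at': [236.0, 209.7], 'score': 0.39} [546. 209.  12.]
```

View pics/end.png

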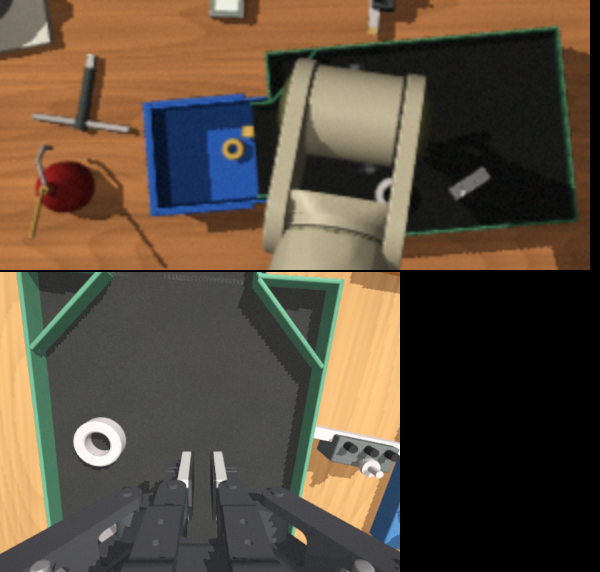

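The deck looks empty. The bin shows one bushing flat and one on its side partly under the spout lip; the third must be hidden. I'll look from beyond the bin.

Request:
carry_out([
  [[40,-3,-20],[0,0,0]],
  [[45,-3,-20],[0,0,0]],
  [[45,-3,-20],[0,0,0]],
  [[45,-3,0],[0,0,0]],
  [[45,-3,0],[0,0,0]],
  [[20,0,0],[0,0,0]],
  [[0,0,0],[0,0,0]],
  [[0,0,0],[0,0,0]],
  [[0,0,0],[0,0,0]],
])

```text
clock: 26.6
eef_pos: [523.5, 259.8, 205.9]
tool_rot: [0.0, 0.657, 0.754, -0.0]
ft_force: [0.1, -0.1, -0.1]
gripper_width: 10.0
```

```bash
python3 - <<'E'
from h import *
cal,im=snap('wrist','end2'); a,M,t,_=fit()
print(manip.get_state()['eef_pos'],cal['eye'])
for d in manip.boxes_of('wrist','bushing1'):
    p=plane(cal,d['at'],12); print(d,p.round(), (M.T@(p[:2]-t)).round())
print('spout px',proj(cal,[*(M@[0,190]+t),70]))
E
```

```text
[523.63338268 259.69931498 205.97005634] [514.48596566 328.35752809 373.90410822]
{'at': [221.5, 288.4], 'score': 0.93} [536. 212.  12.] [  3. 225.]
{'at': [244.9, 305.9], 'score': 0.86} [559. 188.  12.] [ 24. 199.]
{'at': [255.6, 279.6], 'score': 0.19} [532. 171.  12.] [ -4. 184.]
spout px [np.float64(275.10601018302003), np.float64(283.8192024904172)]
```

View pics/end2.png

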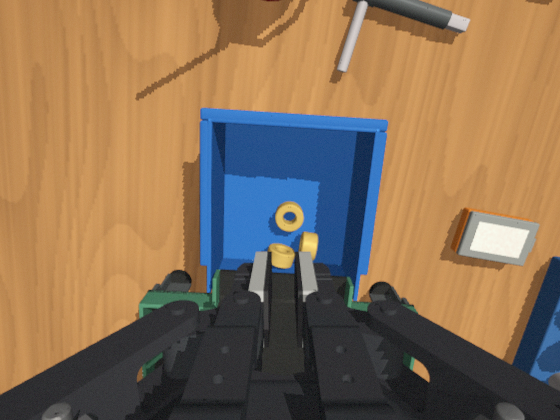

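The view from beyond the bin shows all three bushings inside, at px (216,289), (244,309) and (255,281). Two lie partly under the spout lip. Before handing in I'll check they are at rest.

```bash
python3 - <<'E'
from h import *
im0=cv2.imread('pics/end2.png').astype(int)
for _ in range(4): cal,im=snap('wrist')
print('diff in bin',np.abs(im[195:275,262:325,::-1].astype(int)-im0[195:275,262:325]).mean())
a,M,t,_=fit(); p=plane(cal,(126,285),77); print('bin back inner tray y',(M.T@(p[:2]-t)).round())
g=[(d['score'],plane(manip.calibration('top'),d['at'],85).round()) for d in (snap('top'),manip.boxes_of('top','jaw')+manip.boxes_of('top','gauge'))[1]]; print(g)
print(manip.get_state()['ft_force'].round(1)); manip.sign_off()
E
```

```text
diff in bin 2.5205026455026456
bin back inner tray y [ -8. 328.]
[(0.63, array([ 488., -107.,   85.])), (0.39, array([536., 239.,  85.])), (0.7, array([484., -10.,  85.]))]
[ 0.3 -0.7 -0.1]
the job is handed in; nothing more can be done
```

I pushed all three bushings along the deck and out over the spout, one at a time, with the fingers held as a narrow 10 mm fork. I handed the job in at about 27 s on the robot's clock.

**Bushings:** The last wrist picture shows all three inside the blue bin: one flat near the middle, and two partly under the spout lip by the front wall. I placed that front pair only roughly. Pictures about 0.2 s apart differed only by noise level, so they looked at rest. The deck areas I could see were empty.

**Jaw, gauge and robot:** The jaw was found at about (488, -107) mm, against about (487, -109) at the start. The gauge came out at (484, -10) mm, against about (475, -7) when I placed it by hand. A gauge offset that size is within the spread of the different readings used, and its path was never near the fingers. I did not measure the bench tools again. The fingers were clear of everything, with wrist force below 1 N.

**What did not go as expected:**
- **Fingertip height:** The fingertips stood about 25 mm higher than the stated tool point. The first push passed over bushing 1 without moving it, and I then felt for the deck.
- **Deck contact:** On the next push the fingertips rubbed on the deck while they also touched bushing 1. The wrist read about 14.5 N up and 9 N sideways, and I raised the fingers straight away. I took most of that force to be the deck, but the bushing's own share could not be measured.
- **Other readings:** After that, the readings at the end of each move were about 1.5 N or less on every axis.

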